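# Snug the adjustable wrench on the jig's lock nut and tighten it

## Robot

A 6-joint arm with a two-finger parallel gripper is mounted at the origin on the work surface. World frame = base frame: x ahead of the robot, y to its left, z up, the work surface at z = 0. Lengths are in mm, angles in rad, forces in N, time in s.
With the tool pointing down it reaches from about 275 to 850 mm from the base axis. Payload 5.2 kg.
Tool frame: the origin (TCP) lies on the centre line of the jaws, within the pads' length; the fingertips stand ctrl.tip_extent ahead of it and the grasp point (between the pads) lies 3 mm ahead of it (ctrl.tip_extent is the distance from the TCP to the fingertips, in mm); z points along the fingers, y is the line along which they close (so a half turn about z gives the same grasp; the last joint's range is limited). The gripper opens to 85 mm and grips with 20 to 120 N. Pads are 22 mm wide; open, the fingers measure 114 mm over their backs; the gripper's body (76 mm by 85 mm) begins 54 mm behind the grasp point. The pads swing forward as they close: fully open they stand 13 mm farther back than shut.
Start: joints at [0.972, 0.259, 1.535, -0, 1.348, -0.203], TCP at [212.03, 507.492, 253.31] pointing down, gripper open.
Joint ranges: [-3.14, 3.14], [-0.91, 2.08], [0.19, 2.58], [-1.22, 4.36], [0.22, 2.71], [-3.12, 3.12]. Speed limits (rad/s): [2.57, 2.57, 3.14, 3.14, 3.14, 3.14].

## Interface

Orientations are given as a unit quaternion [w, x, y, z].
In Python, from rig import ctrl gives the robot as it stands.
- The arm moves only by the shell command python3 -m crank 'ROWS'. ROWS is JSON, a list of rows, each a list of 3 entries, a list of its own where there are three numbers: the closure, from -1 (fully open) to 1 (shut), then the shift along the tool's x, y, z each as a share of 0.02 m, from -1 to 1, then the turn, a rotation vector about the tool's x, y, z each as a share of 0.1 rad, from -1 to 1. In form: [[jaw, [x, y, z], [rx, ry, rz]], ...]. A call has exactly 8 rows; each row shifts and turns the commanded pose from where the row before left it, along the tool's axes as they then stand; what a row does not reach is not made up. A row lasts 1/10 s, in which the tool goes at most 50 mm and 8.59 degrees, less where a joint would pass 70% of its speed; a pose out of reach is approached as far as the arm can. A call with a number of a shift or a turn outside -1 to 1 is refused whole. A call with a gripper value outside its range is refused whole. The fingers move at their own pace and stop on an object; the grip force is fixed at half the most. Time passes only in rows, so rows that do not move let the fingers close, or fill a call up. It gives the time, the measured TCP pose, the force, the opening and the grip force at its end, in the units of the state.
- ctrl.sense(): the state, without advancing time (a new reading comes with each control period).
- ctrl.capture(name): name is "scene" or "top"; returns a dict with "frame" (420x560x3 uint8, red, green, blue), "depth" (420x560 float32, mm along the optical axis (not along the pixel's ray), 0 where there is no reading), "fx", "fy", "cx", "cy" (pixels), "dist" ([k1, k2, p1, p2, k3] as OpenCV has them; the pictures are not rectified), "rvec" (rotation vector, rad) and "tvec" (3), from world to camera coordinates, as OpenCV has them. Camera axes: x right, y down, z forward; pixel columns grow to the right and rows downward; lengths in mm; the calibration is good to about 2 mm. A picture is of the moment at which its call begins.
- ctrl.finish_job(): hands the job in; it is judged then, once.
Trained networks look in a picture, given as the dict that the camera call returned (one of the last four; its "shot" number tells which), for a name from the list of things; names that differ only in an ending like _2 or _b are one class to them, and where a whole thing is asked for, a point or a joint stands for the part that bears it (a point fixed in the world has none). Each returns a list of dicts, best first, with "score" (0 to 1); they miss things now and then, are a little off and sometimes report something else, mostly with a low value. They report only what shows in the picture. A call takes as long as a camera call.
- ctrl.spot_in(picture, query): "bbox" ([left, top, right, bottom] as shares, 0 to 1, of the picture: columns of its width, rows of its height, round what is visible of it).
- ctrl.regions_of(picture, query): "region" (420x560 bool, what is visible of it) and "bbox" ([left, top, right, bottom] as shares, 0 to 1, of the picture: columns of its width, rows of its height, round what is visible of it).
The state is a dict: "clock": time; "joint_positions": joint angles; "qd": joint speeds; "joint_torque": joint torques, N m; "position": TCP position; "tcp_rot": TCP orientation; "force": force on the tool from outside, world axes, zero at the start; "torque": the same for the moment, N m; "grip_width": finger opening in mm; "grip_force": force on a finger pad.
Only numpy, scipy, OpenCV 4.12 (cv2) and the standard library are available. Lean on these libraries where they do the work, as an engineer would, in place of code of your own. Each camera call takes 0.05 s, during which the arm holds its last target. There are 200 camera calls.

## Task

The adjustable wrench lies loosely around the lock nut of the circuit-board jig. Roll its worm with a fingertip until the jaws are closed snugly on the nut, and only then push the handle clockwise (seen from above) until the nut comes up against its stop, using a light touch (never more than about 30 N on the wrench). Leave the wrench lying snug on the tightened nut, touch the nut only with the wrench, and leave the reel, pot and bottle standing where they are.

Things in the scene. Friction and masses are not known exactly. Their poses are not given: they have to be found in the camera images.
- nut_center (a point): Centre, half-way up, of the brass hex lock nut: 32 mm across flats, 37 mm over corners, 20 mm tall, plus a 6 mm stud end on top. It stands on the jig's plate. Fixed axes as jig; the nut's turning does not move them.
- jig: Grey steel plate 12 mm thick, fixed to the bench; origin under the nut's axis, on the bench, z up. From it the plate reaches +225 mm in y (under the wrench's handle), -135 mm in y, +145 mm in x (the side the handle is pushed to), -55 mm in x. A board holder 61 mm tall stands on it at y -90 to -120 mm, x -36 to 76 mm.
- nut (a joint): Turn of the nut in rad, growing clockwise seen from above (tightening). Starts at 0 to 0.1, hard stop at 0.60. Stiff: about 0.3 N m of steady friction.
- wrench: Loose adjustable wrench, 256 mm, 0.6 kg, lying flat on the plate. Origin on its underside in the middle of the mouth; x from the handle towards the open end of the mouth, y from the moving to the fixed jaw, z up. The head is 16 mm thick and spans x -75 to 16 mm, y -46 to 34 mm.
- mouth (a point): Middle of the wrench's mouth at half thickness, 8 mm above its underside; axes as wrench. The fixed jaw's face is 16 mm from it in +y. With the jaws snug it lies within about 3 mm of the nut's axis.
- worm_top (a point): Top of the brass knurled worm (a roller 22 mm in diameter, 18 mm long, axis along the wrench's y), 42 mm behind the mouth, 23 mm above the underside, 7 mm above the head. Axes as wrench. Press its top with a fingertip (7 to 12 N; friction about 1.2) and drag along +x, towards the nut, to close; about 5 N turns it.
- worm (a joint): Turn of the worm in rad, growing as the jaw closes; 1 rad moves the jaw 1.2 mm. Starts at 2.4 to 4.0; at about 6.7 both jaws touch the nut, the worm stalls and the drag rises until the fingertip slips. A fingertip's width of drag gives 1 to 2 rad, so it takes several strokes. It stays where it is left.
- jaw (a joint): Travel of the moving jaw in m, growing as it closes. The opening is 40 mm minus this: 0.008 is the nut's 32 mm. Held by the worm's friction alone; a push on the handle beyond some 12 N forces it open again.
- handle_mid (a point): Point on the axis of the blue handle, 140 mm behind the mouth, 8 mm above the wrench's underside; axes as wrench. The bar is 26 mm wide, 14 mm thick (1 to 15 mm above the plate), from 73 to 240 mm behind the mouth. Clockwise is towards the wrench's +y. Pushed at its side here with shut fingers it needs some 3 to 8 N.
- reel: Loose aluminium solder reel, 60 mm in diameter, 40 mm tall, on the bench at the robot's side of the handle; origin at its underside. Bystander.
- pot: Loose steel pot, 68 mm in diameter, 60 mm tall, on the bench beyond the plate; origin at its underside. Bystander.
- flux: Loose white bottle with red cap, 36 mm in diameter, 65 mm tall, on the bench at the robot's side of the nut; origin at its underside. Bystander.

How it is judged:
By the outcome, as a careful person would: the job done as asked, in the order asked, and still so for the second after the job is handed in, with the robot touching nothing.
It also fails if it takes over 72 s, if anything falls off the work surface, if the arm or the gripper's body presses on something with over 40 N, if the wrist force passes 120 N, or if a joint passes its speed limit or range.

## Working session

There is one attempt and no reset: what is moved stays moved. The work goes in short steps, Python scripts to look and compute and a shell command to move; the robot and the scene stay as the last step left them, time stands still between calls to the robot, and variables do not carry over. Pictures are saved under pics/ and viewed, at most 10 in all, crops included, and the job is handed in when it is done.

```bash
mkdir -p pics
cat > h.py <<'E'
import numpy as np, cv2
from rig import ctrl
def cam(p):
    K=np.array([[p['fx'],0,p['cx']],[0,p['fy'],p['cy']],[0,0,1.]]);R=cv2.Rodrigues(np.array(p['rvec'],float))[0]
    return K,np.array(p['dist'],float),R,np.array(p['tvec'],float).ravel()
def world(p,uv,depth=None):
    K,d,R,t=cam(p);uv=np.array(uv,float).reshape(-1,2)
    n=cv2.undistortPoints(uv.reshape(-1,1,2),K,d).reshape(-1,2)
    if depth is None: depth=p['depth'][uv[:,1].astype(int),uv[:,0].astype(int)]
    c=np.c_[n,np.ones(len(n))]*np.array(depth).reshape(-1,1)
    return (c-t)@R
def cloud(p,mask):
    v,u=np.nonzero(mask&(p['depth']>0)); return world(p,np.c_[u,v])
def proj(p,X):
    K,d,R,t=cam(p);return cv2.projectPoints(np.array(X,float).reshape(-1,3),np.array(p['rvec'],float),t,K,d)[0].reshape(-1,2)
def shot(n,f=None):
    p=ctrl.capture(n)
    if f: cv2.imwrite('pics/'+f,cv2.cvtColor(p['frame'],cv2.COLOR_RGB2BGR))
    return p
E
python3 - <<'E'
from h import *
np.set_printoptions(precision=1,suppress=True)
for n in ['top','scene']:
    p=shot(n,n+'1.png'); print(n,-cam(p)[2].T@cam(p)[3])
    for q in ['nut','jig','wrench','worm','jaw','handle_mid','reel','pot','flux']:
        for r in ctrl.regions_of(p,q)[:2]:
            c=cloud(p,r['region'])
            print(q,round(r['score'],2),np.round(np.array(r['bbox'])*[560,420,560,420]),len(c),np.median(c,0) if len(c) else '',np.percentile(c,[2,98],axis=0).ravel() if len(c) else '')
print(ctrl.sense(),ctrl.tip_extent)
E
```

```text
top [ 451.4  -33.5 1020. ]
nut 0.65 [329. 240. 347. 256.] 260 [ 512.3 -143.9   31.1] [ 497.6 -162.7   10.2  528.4 -128.8   39.6]
jig 0.72 [222. 160. 414. 290.] 15672 [ 575.  -127.5   11. ] [ 451.7 -285.     6.6  679.2   61.4   54.1]
wrench 0.56 [219. 217. 350. 265.] 2151 [540.  -74.9  26.1] [ 482.5 -154.5   20.9  574.3   80.2   32.8]
worm 0.6 [310. 237. 319. 250.] 107 [ 524.  -102.3   31.9] [ 515.3 -114.2   20.9  533.3  -92.5   36.9]
jaw 0.38 [218. 217. 349. 267.] 2275 [540.1 -76.6  26. ] [ 481.7 -156.3   14.9  574.7   80.6   32.8]
handle_mid 0.62 [219. 218. 350. 268.] 2256 [540.1 -75.1  26.1] [ 481.8 -156.3   19.3  574.6   80.6   32.8]
handle_mid 0.17 [224. 161. 414. 291.] 15683 [ 574.8 -127.1   11. ] [ 452.4 -284.9    6.7  679.    60.    54.1]
reel 0.87 [239. 281. 270. 318.] 778 [424.1  19.4  38.6] [397.2  -7.3  33.8 450.6  46.4  42. ]
reel 0.59 [218. 221. 347. 267.] 2175 [540.  -76.6  26.1] [ 482.5 -156.3   21.   572.9   79.1   32.8]
pot 0.75 [354. 131. 392. 170.] 994 [ 712.8 -225.2   29.9] [ 675.  -251.1    2.3  734.7 -189.1   61. ]
flux 0.89 [357. 314. 379. 335.] 325 [ 373.6 -19
[... 807 characters left out ...]
3 [182. 128. 370. 292.] 14016 [591.4 -83.8  11.8] [ 467.  -276.     6.6  689.3   66.1   59.3]
pot 0.79 [141. 173. 178. 215.] 1617 [ 711.4 -207.3   41.4] [ 678.6 -251.     0.6  740.  -188.3   60.4]
flux 0.73 [309. 128. 327. 158.] 481 [ 381.9 -187.9   34.1] [ 364.6 -204.9    3.8  393.  -177.6   65.2]
{'clock': 1.0, 'joint_positions': array([ 1. ,  0.3,  1.5,  0. ,  1.3, -0.2]), 'qd': array([ 0., -0., -0.,  0.,  0.,  0.]), 'joint_torque': array([ -0. , -44.6, -29.1,  -0. ,   0. ,   0. ]), 'position': array([212. , 507.5, 253.3]), 'tcp_rot': array([-0. ,  0.2,  1. , -0. ]), 'force': array([-0.9,  0.1, -0.2]), 'torque': array([0., 0., 0.]), 'grip_force': 0.0, 'grip_width': 85.46829341572644} 22.0
```

Run:
```python
from h import *
np.set_printoptions(precision=2,suppress=True)
for n,b in [('top',(200,200,360,320)),('scene',(160,120,400,300))]:
    p=shot(n)
    f=cv2.cvtColor(p['frame'],cv2.COLOR_RGB2BGR)[b[1]:b[3],b[0]:b[2]]
    cv2.imwrite(f'pics/{n}2.png',cv2.resize(f,(800,600),interpolation=cv2.INTER_CUBIC))
    P=world(p,np.stack(np.meshgrid(np.arange(560),np.arange(420)),-1).reshape(-1,2))
    col=p['frame'].reshape(-1,3).astype(int)
    # blue handle
    m=(col[:,2]>col[:,0]+40)&(P[:,2]>23)&(P[:,2]<30)&(abs(P[:,0]-530)<100)&(P[:,1]<120)&(P[:,1]>-110)
    H=P[m]; c=H.mean(0); u,s,vt=np.linalg.svd((H-c)[:,:2],full_matrices=False); d=vt[0]
    print(n,len(H),c,d,'range',np.percentile((H-c)[:,:2]@d,[1,99]),np.percentile((H-c)[:,:2]@vt[1],[2,98]))
    for lo,hi in [(34,46),(29.5,34)]:
        m=(P[:,2]>lo)&(P[:,2]<hi)&(abs(P[:,0]-515)<40)&(P[:,1]<-85)&(P[:,1]>-175)
        Q=P[m];
        for k in [Q[:,1]<-122,Q[:,1]>=-122]:
            if k.any(): print(lo,k.sum(),Q[k].mean(0),Q[k].min(0),Q[k].max(0))
```

```text
top 908 [551.02   4.84  25.46] [0.24 0.97] range [-77.85  82.3 ] [-12.09  12.23]
34 75 [ 512.63 -144.78   36.8 ] [ 501.06 -157.56   34.06] [ 523.97 -132.07   41.39]
34 26 [ 523.15 -102.45   35.41] [ 517.32 -109.78   34.09] [532.75 -95.7   37.9 ]
29.5 163 [ 512.1  -143.32   31.11] [ 475.77 -163.43   29.54] [ 548.31 -122.13   33.87]
29.5 101 [ 518.82 -105.05   31.24] [ 480.44 -121.87   29.5 ] [554.91 -86.53  33.81]
scene 1114 [556.34  10.38  25.83] [-0.23 -0.97] range [-77.48  86.56] [-11.82  12.88]
34 61 [ 515.9  -144.95   37.44] [ 507.11 -154.91   34.94] [ 524.73 -135.     39.73]
34 26 [ 527.18 -105.01   34.74] [ 518.31 -110.3    34.06] [535.68 -98.89  36.29]
29.5 123 [ 518.17 -143.03   31.36] [ 484.92 -162.86   29.53] [ 547.31 -128.52   33.95]
29.5 58 [ 527.09 -100.93   32.12] [ 489.26 -116.15   29.63] [537.75 -85.94  34.  ]
```

View pics/top2.png

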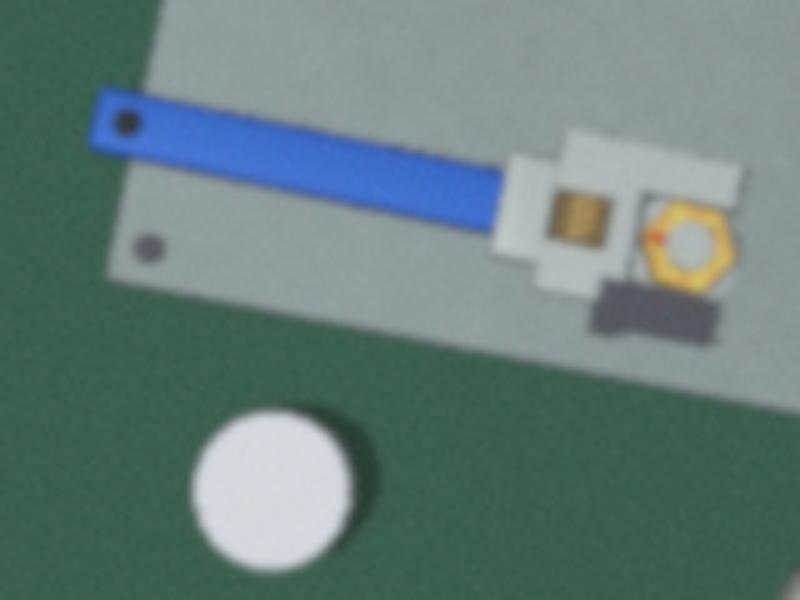

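View pics/scene2.png

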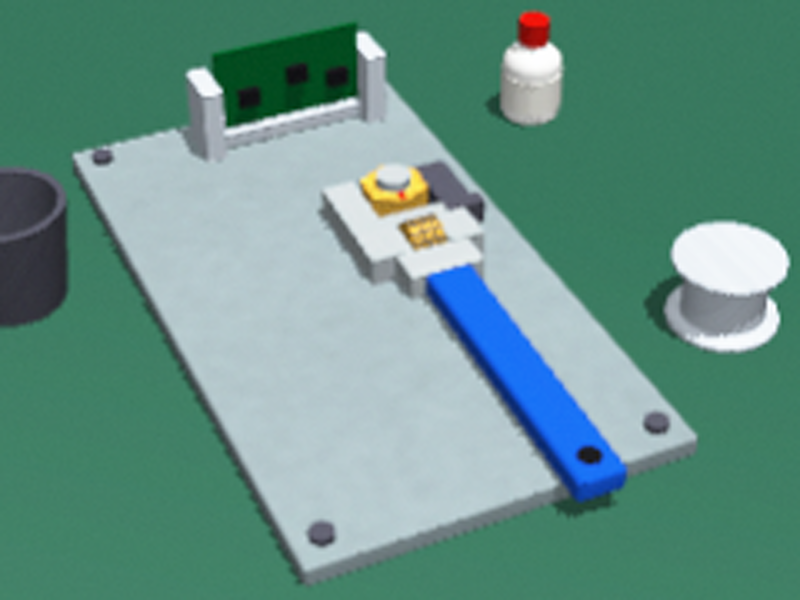

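```bash
python3 -m crank '[[1,[0,0,0],[0,0,1]],[1,[0,0,0],[0,0,1]],[1,[0,0,0],[0,0,1]],[1,[0,0,0],[0,0,1]],[1,[0,0,0],[0,0,1]],[1,[0,0,0],[0,0,1]],[1,[0,0,0],[0,0,1]],[1,[0,0,0],[0,0,1]]]'
python3 -m crank '[[1,[0,0,0],[0,0,1]],[1,[0,0,0],[0,0,1]],[1,[0,0,0],[0,0,1]],[1,[0,0,0],[0,0,1]],[1,[0,0,0],[0,0,1]],[1,[0,0,0],[0,0,1]],[1,[0,0,0],[0,0,0]],[1,[0,0,0],[0,0,0]]]'
python3 -c "
from h import *
from scipy.spatial.transform import Rotation as R
s=ctrl.sense();q=s['tcp_rot'];M=R.from_quat([*q[1:],q[0]]).as_matrix();print(M,s['joint_positions'],np.degrees(np.arctan2(M[1,0],M[0,0])))"
```

```text
clock: 1.9
position: [212.0, 507.5, 253.3]
tcp_rot: [-0.0, 0.565, 0.825, 0.0]
force: [-0.2, -0.3, 0.2]
grip_width: 0.0
grip_force: 0.0
clock: 2.7
position: [212.0, 507.5, 253.3]
tcp_rot: [0.0, 0.781, 0.624, -0.0]
force: [-0.5, 0.7, 0.0]
grip_width: 0.4
grip_force: 0.0
[[ 2.20517215e-01  9.75383083e-01  1.29990287e-05]
 [ 9.75383082e-01 -2.20517214e-01 -3.15862924e-05]
 [-2.79422257e-05  1.96443539e-05 -9.99999999e-01]] [ 9.72206973e-01  2.58601742e-01  1.53501671e+00 -2.92603362e-05
  1.34799297e+00  1.19455815e+00] 77.26058667420097
```

```bash
for i in 1 2 3; do python3 -m crank '[[1,[-1,0.85,0.3],[0,0,0]],[1,[-1,0.85,0.3],[0,0,0]],[1,[-1,0.85,0.3],[0,0,0]],[1,[-1,0.85,0.3],[0,0,0]],[1,[-1,0.85,0.3],[0,0,0]],[1,[-1,0.85,0.3],[0,0,0]],[1,[-1,0.85,0.3],[0,0,0]],[1,[-1,0.85,0.3],[0,0,0]]]'|sed -n 2p; done
python3 -m crank '[[1,[-1,0.8,0.2],[0,0,0]],[1,[-0.9,0.8,0.2],[0,0,0]],[1,[0,0,0],[0,0,0]],[1,[0,0,0],[0,0,0]],[1,[0,0,0],[0,0,0]],[1,[0,0,0],[0,0,0]],[1,[0,0,0],[0,0,0]],[1,[0,0,0],[0,0,0]]]'
python3 - <<'E'
from h import *
for n,b in [('scene',(200,60,340,270)),]:
    p=shot(n)
    f=cv2.cvtColor(p['frame'],cv2.COLOR_RGB2BGR)[120:240,220:380]
    cv2.imwrite(f'pics/{n}3.png',cv2.resize(f,(800,600),interpolation=cv2.INTER_CUBIC))
E
```

```text
position: [309.3, 320.3, 205.2]
position: [406.3, 133.9, 157.3]
position: [503.2, -52.5, 109.2]
clock: 5.9
position: [525.3, -95.1, 101.5]
tcp_rot: [0.0, 0.782, 0.624, 0.0]
force: [-0.3, 0.8, -0.2]
grip_width: 0.1
grip_force: 0.0
```

View pics/scene3.png

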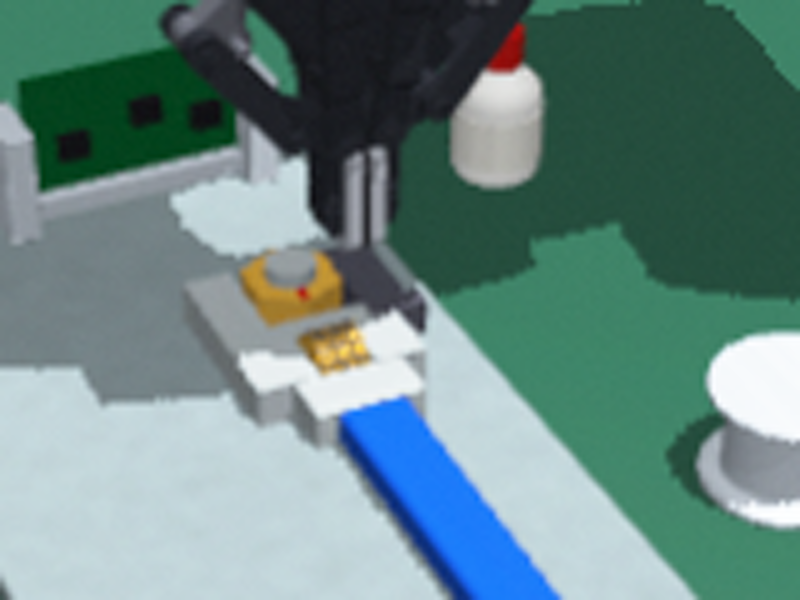

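```bash
python3 -m crank '[[1,[0,0.1,0.5],[0,0,0]],[1,[0,0,0.5],[0,0,0]],[1,[0,0,0.5],[0,0,0]],[1,[0,0,0.4],[0,0,0]],[1,[0,0,0.1],[0,0,0]],[1,[0,0,0.05],[0,0,0]],[1,[0,0,0],[0,0,0]],[1,[0,0,0],[0,0,0]]]'
python3 -m crank '[[1,[0,0,0.05],[0,0,0]],[1,[0,0,0],[0,0,0]],[1,[0,0,0.05],[0,0,0]],[1,[0,0,0],[0,0,0]],[1,[0,0,0],[0,0,0]],[1,[0,0,0],[0,0,0]],[1,[0,0,0],[0,0,0]],[1,[0,0,0],[0,0,0]]]'
```

```text
clock: 6.75
position: [527.6, -96.2, 60.7]
tcp_rot: [0.0, 0.782, 0.623, 0.0]
force: [0.8, 0.1, 0.1]
grip_width: 0.2
grip_force: 0.0
clock: 7.55
position: [527.3, -96.1, 58.3]
tcp_rot: [0.0, 0.782, 0.623, -0.0]
force: [-0.3, -0.1, -0.0]
grip_width: -0.3
grip_force: 0.0
```

```bash
for i in 1 2 3; do python3 -m crank '[[1,[0,0,0.03],[0,0,0]],[1,[0,0,0],[0,0,0]],[1,[0,0,0],[0,0,0]],[1,[0,0,0],[0,0,0]],[1,[0,0,0],[0,0,0]],[1,[0,0,0],[0,0,0]],[1,[0,0,0],[0,0,0]],[1,[0,0,0],[0,0,0]]]' | sed -n '2p;4p'; done
```

```text
position: [527.3, -96.0, 57.7]
force: [-0.5, 0.3, -0.4]
position: [527.4, -96.1, 57.2]
force: [0.3, 0.4, 1.3]
position: [527.4, -96.2, 56.8]
force: [-1.6, 0.4, 5.4]
```

```bash
python3 -m crank '[[1,[0,0,0.025],[0,0,0]],[1,[0,0,0],[0,0,0]],[1,[-0.03,0,0],[0,0,0]],[1,[-0.03,0,0],[0,0,0]],[1,[-0.03,0,0],[0,0,0]],[1,[0,0,0],[0,0,0]],[1,[0,0,0],[0,0,0]],[1,[0,0,0],[0,0,0]]]' | sed -n '2p;4p'
```

```text
position: [527.3, -96.6, 56.7]
force: [0.8, 5.8, 9.2]
```

```bash
python3 -m crank '[[1,[-0.1,0,0],[0,0,0]],[1,[-0.1,0,0],[0,0,0]],[1,[-0.1,0,0],[0,0,0]],[1,[-0.1,0,0],[0,0,0]],[1,[-0.1,0,0],[0,0,0]],[1,[-0.1,0,0],[0,0,0]],[1,[-0.1,0,0],[0,0,0]],[1,[0,0,0],[0,0,0]]]' | sed -n '1,2p;4p'
```

```text
clock: 11.55
position: [524.0, -110.5, 56.8]
force: [-1.1, 4.2, 10.3]
```

```bash
python3 -m crank '[[1,[-0.1,0,0],[0,0,0]],[1,[0,0,-0.2],[0,0,0]],[1,[0,0,-0.2],[0,0,0]],[1,[0.9,0,0],[0,0,0]],[1,[0,0,0.2],[0,0,0]],[1,[0,0,0.15],[0,0,0]],[1,[0,0,0.05],[0,0,0]],[1,[0,0,0],[0,0,0]]]' | sed -n '1,2p;4p'
python3 -m crank '[[1,[-0.05,0,0],[0,0,0]],[1,[-0.1,0,0],[0,0,0]],[1,[-0.13,0,0],[0,0,0]],[1,[-0.13,0,0],[0,0,0]],[1,[-0.13,0,0],[0,0,0]],[1,[-0.13,0,0],[0,0,0]],[1,[-0.13,0,0],[0,0,0]],[1,[-0.13,0,0],[0,0,0]]]' | sed -n '1,2p;4p'
python3 - <<'E'
from h import *
p=shot('top')
f=cv2.cvtColor(p['frame'],cv2.COLOR_RGB2BGR)[200:290,260:380]
cv2.imwrite('pics/top4.png',cv2.resize(f,(800,600),interpolation=cv2.INTER_CUBIC))
E
```

```text
clock: 12.35
position: [527.3, -96.0, 56.6]
force: [-1.5, 2.7, 9.2]
clock: 13.15
position: [522.8, -113.2, 56.7]
force: [-2.2, 5.7, 9.3]
```

View pics/top4.png

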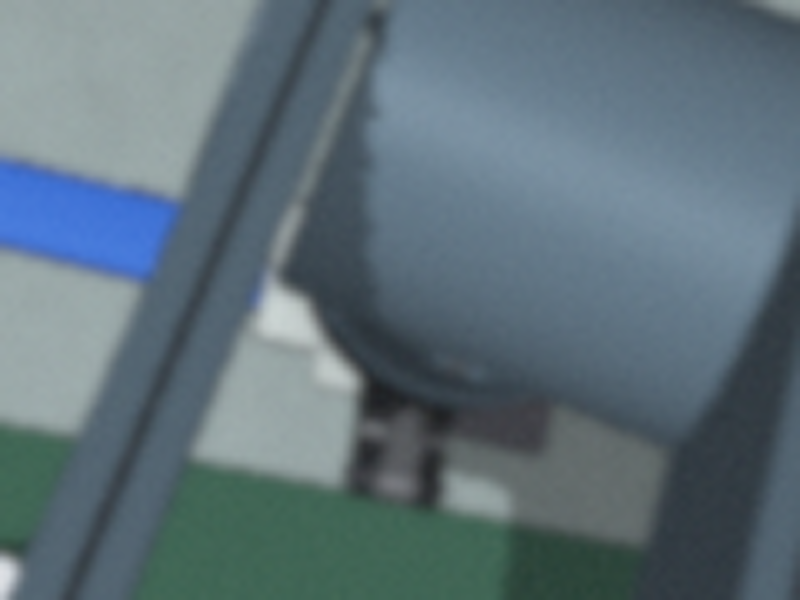

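```bash
python3 -m crank '[[1,[0,0,0],[0,0,0]],[1,[0,0,-0.2],[0,0,0]],[1,[0,0,-0.2],[0,0,0]],[1,[0.93,0,0],[0,0,0]],[1,[0,0,0.2],[0,0,0]],[1,[0,0,0.15],[0,0,0]],[1,[0,0,0.05],[0,0,0]],[1,[0,0,0],[0,0,0]]]' | sed -n '1,2p;4p'
for i in 1 2 3; do python3 -m crank '[[1,[-0.05,0,0],[0,0,0]],[1,[-0.05,0,0],[0,0,0]],[1,[-0.05,0,0],[0,0,0]],[1,[-0.05,0,0],[0,0,0]],[1,[-0.05,0,0],[0,0,0]],[1,[-0.05,0,0],[0,0,0]],[1,[0,0,0],[0,0,0]],[1,[0,0,0],[0,0,0]]]' | sed -n '1,2p;4p'; done
```

```text
clock: 14.0
position: [527.4, -96.2, 56.6]
force: [-2.5, 2.6, 9.8]
clock: 14.8
position: [526.0, -101.1, 56.8]
force: [-2.2, 6.2, 11.2]
clock: 15.6
position: [524.5, -106.1, 56.8]
force: [-1.6, 9.6, 12.9]
clock: 16.4
position: [523.1, -111.0, 56.7]
force: [-0.4, 13.1, 13.6]
```

```bash
python3 -m crank '[[1,[0,0,-0.3],[0,0,0]],[1,[0,0,-0.7],[0,0,0]],[1,[0.4,0,-1],[0,0,0]],[1,[0.4,0,-1],[0,0,0]],[1,[0,0,0],[0,0,0]],[1,[0,0,0],[0,0,0]],[1,[0,0,0],[0,0,0]],[1,[0,0,0],[0,0,0]]]' | sed -n '1,2p;4p'
python3 - <<'E'
from h import *
p=shot('scene')
np.set_printoptions(precision=2,suppress=True)
for q in ['nut','worm','jaw','wrench']:
    for r in ctrl.regions_of(p,q)[:1]:
        c=cloud(p,r['region']); print(q,round(r['score'],2),len(c),np.median(c,0))
P=world(p,np.stack(np.meshgrid(np.arange(560),np.arange(420)),-1).reshape(-1,2))
col=p['frame'].reshape(-1,3).astype(int)
m=(col[:,2]>col[:,0]+40)&(P[:,2]>23)&(P[:,2]<30)&(abs(P[:,0]-530)<100)&(P[:,1]<120)&(P[:,1]>-110)
H=P[m]; c=H.mean(0); u,s,vt=np.linalg.svd((H-c)[:,:2],full_matrices=False);print(len(H),c,vt[0],np.percentile((H-c)[:,:2]@vt[0],[1,99]))
f=cv2.cvtColor(p['frame'],cv2.COLOR_RGB2BGR)[145:220,235:335]
cv2.imwrite('pics/scene5.png',cv2.resize(f,(800,600),interpolation=cv2.INTER_CUBIC))
E
```

```text
clock: 17.2
position: [526.1, -98.0, 114.9]
force: [-0.7, 0.1, 0.2]
nut 0.66 226 [ 519.12 -140.03   31.64]
jaw 0.47 2346 [551.66 -58.45  26.59]
1125 [561.3    9.2   26.26] [-0.28 -0.96] [-76.82  87.31]
```

View pics/scene5.png

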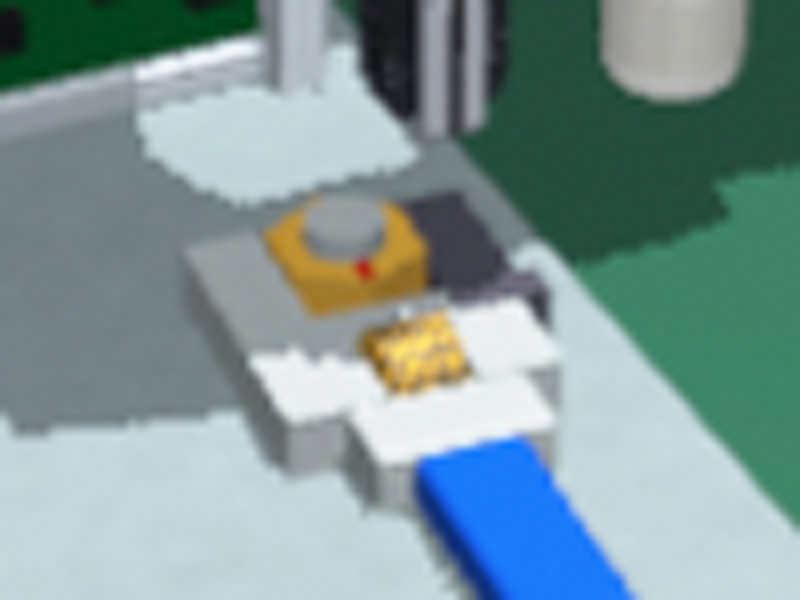

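```bash
python3 -m crank '[[1,[0.16,0.08,0.7],[0,0,0.6]],[1,[0,0,0.8],[0,0,0]],[1,[0,0,0.8],[0,0,0]],[1,[0,0,0.4],[0,0,0]],[1,[0,0,0.15],[0,0,0]],[1,[0,0,0.05],[0,0,0]],[1,[0,0,0.05],[0,0,0]],[1,[0,0,0],[0,0,0]]]' | sed -n '1,2p;4p'
for i in 1 2 3; do python3 -m crank '[[1,[-0.05,0,0],[0,0,0]],[1,[-0.05,0,0],[0,0,0]],[1,[-0.05,0,0],[0,0,0]],[1,[-0.05,0,0],[0,0,0]],[1,[-0.05,0,0],[0,0,0]],[1,[0,0,0],[0,0,0]],[1,[0,0,0],[0,0,0]],[1,[0,0,0],[0,0,0]]]' | sed -n '1,2p;4p'; done
```

```text
clock: 18.25
position: [529.6, -95.2, 57.5]
force: [0.1, 0.2, -0.1]
clock: 19.05
position: [527.8, -99.9, 57.1]
force: [0.7, -0.1, 1.0]
clock: 19.85
position: [526.4, -104.8, 57.0]
force: [-0.4, 1.3, 1.8]
clock: 20.65
position: [524.9, -109.6, 57.0]
force: [0.7, 1.1, 1.9]
```

```bash
python3 -m crank '[[1,[0,0,-0.2],[0,0,0]],[1,[0.4,0,0],[0,0,0]],[1,[0.35,0,0],[0,0,0]],[1,[0,0,0.2],[0,0,0]],[1,[0,0,0.04],[0,0,0]],[1,[0,0,0.03],[0,0,0]],[1,[0,0,0],[0,0,0]],[1,[0,0,0],[0,0,0]]]' | sed -n '1,2p;4p'
for i in 1 2 ; do python3 -m crank '[[1,[-0.05,0,0],[0,0,0]],[1,[-0.05,0,0],[0,0,0]],[1,[-0.05,0,0],[0,0,0]],[1,[-0.05,0,0],[0,0,0]],[1,[-0.05,0,0],[0,0,0]],[1,[0,0,0],[0,0,0]],[1,[0,0,0],[0,0,0]],[1,[0,0,0],[0,0,0]]]' | sed -n '1,2p;4p'; done
```

```text
clock: 21.45
position: [529.5, -94.5, 56.1]
force: [0.5, 4.2, 6.4]
clock: 22.25
position: [528.7, -97.1, 56.6]
force: [3.9, 12.9, 10.1]
clock: 23.05
position: [527.5, -103.3, 56.8]
force: [1.4, 9.1, 10.2]
```

```bash
for i in 1 2 ; do python3 -m crank '[[1,[-0.04,0,0],[0,0,0]],[1,[-0.04,0,0],[0,0,0]],[1,[-0.04,0,0],[0,0,0]],[1,[-0.04,0,0],[0,0,0]],[1,[0,0,0],[0,0,0]],[1,[0,0,0],[0,0,0]],[1,[0,0,0],[0,0,0]],[1,[0,0,0],[0,0,0]]]' | sed -n '1,2p;4p'; done
```

```text
clock: 23.85
position: [526.7, -106.5, 56.8]
force: [0.2, 7.7, 9.9]
clock: 24.65
position: [525.9, -109.6, 56.8]
force: [1.8, 7.9, 11.0]
```

```bash
python3 -m crank '[[1,[0,0,-0.3],[0,0,0]],[1,[0,0,-0.7],[0,0,0]],[1,[0.4,0,-1],[0,0,0]],[1,[0.35,0,-1],[0,0,0]],[1,[0,0,0],[0,0,0]],[1,[0,0,0],[0,0,0]],[1,[0,0,0],[0,0,0]],[1,[0,0,0],[0,0,0]]]' | sed -n '1,2p;4p'
python3 - <<'E'
from h import *
p=shot('scene')
np.set_printoptions(precision=2,suppress=True)
P=world(p,np.stack(np.meshgrid(np.arange(560),np.arange(420)),-1).reshape(-1,2))
col=p['frame'].reshape(-1,3).astype(int)
m=(col[:,2]>col[:,0]+40)&(P[:,2]>23)&(P[:,2]<30)&(abs(P[:,0]-530)<100)&(P[:,1]<120)&(P[:,1]>-110)
H=P[m]; c=H.mean(0); u,s,vt=np.linalg.svd((H-c)[:,:2],full_matrices=False);print(len(H),c,vt[0],np.percentile((H-c)[:,:2]@vt[0],[1,99]))
f=cv2.cvtColor(p['frame'],cv2.COLOR_RGB2BGR)[145:220,235:335]
cv2.imwrite('pics/scene6.png',cv2.resize(f,(800,600),interpolation=cv2.INTER_CUBIC))
E
```

```text
clock: 25.45
position: [528.0, -96.5, 114.5]
force: [0.3, -0.4, -0.5]
1117 [561.25   9.12  26.27] [-0.28 -0.96] [-76.83  86.95]
```

View pics/scene6.png

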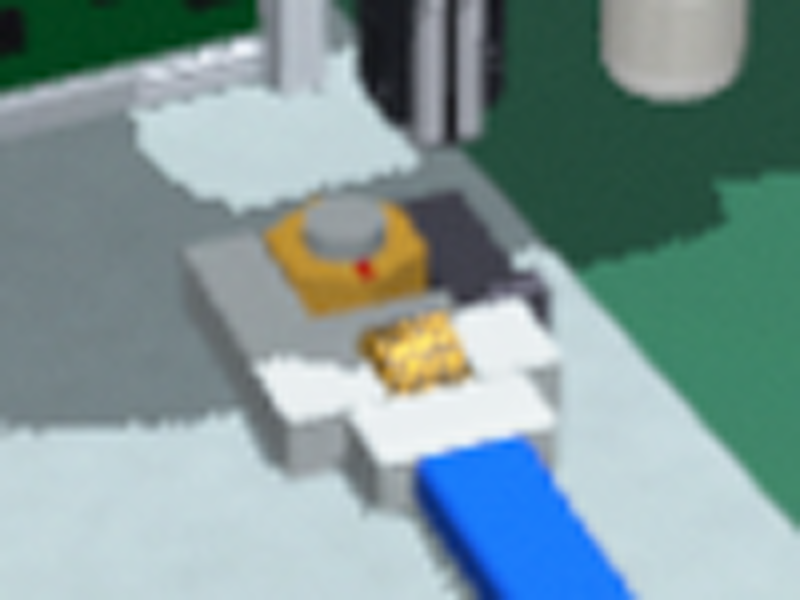

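```bash
python3 -m crank '[[1,[0.9,-0.39,0],[0,0,0]],[1,[0.9,-0.39,0],[0,0,0]],[1,[0.9,-0.39,0],[0,0,0]],[1,[0.9,-0.39,0],[0,0,0]],[1,[0.9,-0.39,0],[0,0,0]],[1,[0,0,0],[0,0,0]],[1,[0,0,0.8],[0,0,0]],[1,[0,0,0.8],[0,0,0]]]' | sed -n '1,2p;4p'
python3 -m crank '[[1,[0,0,0.8],[0,0,0]],[1,[0,0,0.7],[0,0,0]],[1,[0,0,0.4],[0,0,0]],[1,[0,0,0.25],[0,0,0]],[1,[0,0,0],[0,0,0]],[1,[0,0,0],[0,0,0]],[1,[0,0.2,0],[0,0,0]],[1,[0,0,0],[0,0,0]]]' | sed -n '1,2p;4p'
```

```text
clock: 26.3
position: [517.2, 0.3, 83.4]
force: [-0.8, 1.5, -0.8]
clock: 27.1
position: [521.7, -0.5, 41.3]
force: [-0.7, -0.2, -0.1]
```

Down a bit more, then approach sideways.

```bash
python3 -m crank '[[1,[0,0.1,0.15],[0,0,0]],[1,[0,0.15,0],[0,0,0]],[1,[0,0.15,0],[0,0,0]],[1,[0,0.1,0],[0,0,0]],[1,[0,0.05,0],[0,0,0]],[1,[0,0.05,0],[0,0,0]],[1,[0,0,0],[0,0,0]],[1,[0,0,0],[0,0,0]]]' | sed -n '1,2p;4p'
for i in 1 2; do python3 -m crank '[[1,[0,0.05,0],[0,0,0]],[1,[0,0.05,0],[0,0,0]],[1,[0,0.05,0],[0,0,0]],[1,[0,0,0],[0,0,0]],[1,[0,0,0],[0,0,0]],[1,[0,0,0],[0,0,0]],[1,[0,0,0],[0,0,0]],[1,[0,0,0],[0,0,0]]]' | sed -n '1,2p;4p'; done
```

```text
clock: 27.9
position: [529.8, -2.7, 37.2]
force: [-6.4, 2.7, 3.6]
clock: 28.7
position: [532.7, -3.4, 37.2]
force: [-5.2, 3.6, 4.1]
clock: 29.5
position: [535.6, -4.2, 37.1]
force: [-5.4, 3.8, 4.3]
```

```bash
python3 -m crank '[[1,[0,0.05,-0.1],[0,0,0.4]],[1,[0.02,0.14,0],[0,0,0.2]],[1,[0.02,0.14,0],[0,0,0.2]],[1,[0.02,0.14,0],[0,0,0.2]],[1,[0.02,0.14,0],[0,0,0.2]],[1,[0.02,0.14,0],[0,0,0.2]],[1,[0.02,0.14,0],[0,0,0.2]],[1,[0,0,0],[0,0,0]]]' | sed -n '1,2p;4p'
python3 - <<'E'
from h import *
p=shot('scene')
np.set_printoptions(precision=3,suppress=True)
P=world(p,np.stack(np.meshgrid(np.arange(560),np.arange(420)),-1).reshape(-1,2))
col=p['frame'].reshape(-1,3).astype(int)
m=(col[:,2]>col[:,0]+40)&(P[:,2]>23)&(P[:,2]<30)&(abs(P[:,0]-550)<130)&(P[:,1]<120)&(P[:,1]>-110)
H=P[m]; c=H.mean(0); u,s,vt=np.linalg.svd((H-c)[:,:2],full_matrices=False);print(len(H),c,vt[0],np.arctan2(*vt[0][::-1]))
f=cv2.cvtColor(p['frame'],cv2.COLOR_RGB2BGR)[150:270,200:360]
cv2.imwrite('pics/scene7.png',cv2.resize(f,(800,600),interpolation=cv2.INTER_CUBIC))
E
```

```text
clock: 30.3
position: [556.0, -9.8, 39.7]
force: [-2.7, 1.9, -1.1]
1040 [595.348   5.159  26.368] [0.444 0.896] 1.1112485300763375
```

View pics/scene7.png

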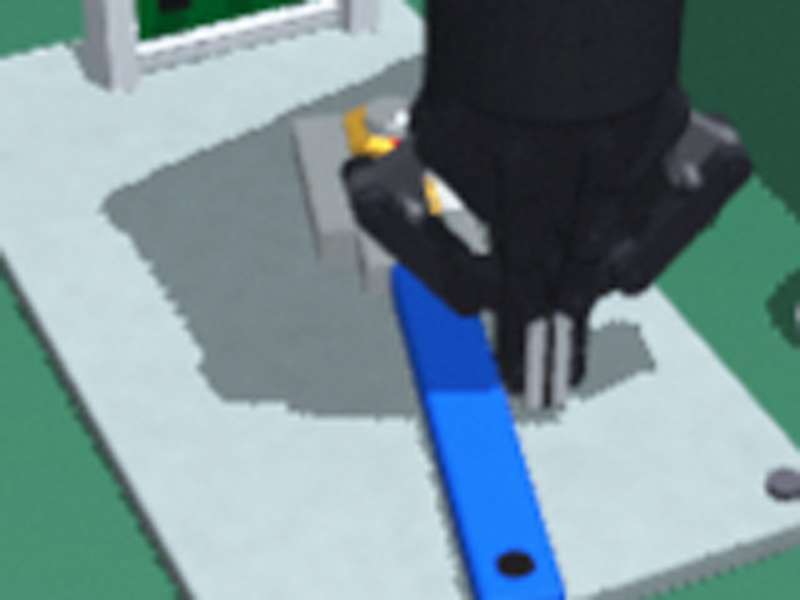

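```bash
python3 -m crank '[[1,[0.02,0.14,0],[0,0,0.2]],[1,[0.02,0.14,0],[0,0,0.2]],[1,[0.02,0.14,0],[0,0,0.2]],[1,[0.02,0.14,0],[0,0,0.2]],[1,[0.02,0.14,0],[0,0,0.2]],[1,[0.02,0.14,0],[0,0,0.2]],[1,[0.02,0.14,0],[0,0,0.2]],[1,[0.02,0.14,0],[0,0,0.2]]]' | sed -n '1,2p;4p'
python3 -m crank '[[1,[0.02,0.14,0],[0,0,0.2]],[1,[0.02,0.14,0],[0,0,0.2]],[1,[0.02,0.14,0],[0,0,0.2]],[1,[0.02,0.14,0],[0,0,0.2]],[1,[0.02,0.07,0],[0,0,0.1]],[1,[0,0.07,0],[0,0,0.1]],[1,[0,0,0],[0,0,0]],[1,[0,0,0],[0,0,0]]]' | sed -n '1,2p;4p'
python3 - <<'E'
from h import *
p=shot('scene')
np.set_printoptions(precision=3,suppress=True)
P=world(p,np.stack(np.meshgrid(np.arange(560),np.arange(420)),-1).reshape(-1,2))
col=p['frame'].reshape(-1,3).astype(int)
m=(col[:,2]>col[:,0]+40)&(P[:,2]>23)&(P[:,2]<30)&(abs(P[:,0]-570)<130)&(P[:,1]<120)&(P[:,1]>-110)
H=P[m]; c=H.mean(0); u,s,vt=np.linalg.svd((H-c)[:,:2],full_matrices=False);print(len(H),c,vt[0],np.arctan2(*vt[0][::-1]))
E
```

```text
clock: 31.15
position: [576.1, -17.6, 39.7]
force: [-4.4, 2.8, 1.3]
clock: 31.95
position: [588.7, -24.6, 39.7]
force: [-2.8, 1.4, 0.7]
920 [635.268 -12.827  26.295] [0.657 0.754] 0.8545900876426406
```

```bash
for i in 1 2 3; do python3 -m crank '[[1,[0.01,0.07,0],[0,0,0.1]],[1,[0.01,0.07,0],[0,0,0.1]],[1,[0,0,0],[0,0,0]],[1,[0,0,0],[0,0,0]],[1,[0,0,0],[0,0,0]],[1,[0,0,0],[0,0,0]],[1,[0,0,0],[0,0,0]],[1,[0,0,0],[0,0,0]]]' | sed -n '1,2p;4p'; done
```

```text
clock: 32.8
position: [591.0, -26.0, 39.6]
force: [-4.2, 2.3, 1.2]
clock: 33.6
position: [593.4, -27.6, 39.6]
force: [-5.6, 3.3, 1.3]
clock: 34.4
position: [595.8, -29.2, 39.6]
force: [-4.3, 3.6, 1.8]
```

```bash
for i in 1 2; do python3 -m crank '[[1,[0.01,0.07,0],[0,0,0.1]],[1,[0.01,0.07,0],[0,0,0.1]],[1,[0,0,0],[0,0,0]],[1,[0,0,0],[0,0,0]],[1,[0,0,0],[0,0,0]],[1,[0,0,0],[0,0,0]],[1,[0,0,0],[0,0,0]],[1,[0,0,0],[0,0,0]]]' | sed -n '1,2p;4p'; done
```

```text
clock: 35.2
position: [597.7, -30.5, 39.6]
force: [-4.6, 3.7, 2.3]
clock: 36.0
position: [599.3, -31.6, 39.5]
force: [-6.9, 5.2, 4.0]
```

```bash
python3 -m crank '[[1,[0.0,0.07,0],[0,0,0.1]],[1,[0,0,0],[0,0,0]],[1,[0,0,0],[0,0,0]],[1,[0,0,0],[0,0,0]],[1,[0,0,0],[0,0,0]],[1,[0,0,0],[0,0,0]],[1,[0,0,0],[0,0,0]],[1,[0,0,0],[0,0,0]]]' | sed -n '1,2p;4p'
python3 - <<'E'
from h import *
p=shot('scene')
np.set_printoptions(precision=3,suppress=True)
P=world(p,np.stack(np.meshgrid(np.arange(560),np.arange(420)),-1).reshape(-1,2))
col=p['frame'].reshape(-1,3).astype(int)
m=(col[:,2]>col[:,0]+40)&(P[:,2]>23)&(P[:,2]<30)&(abs(P[:,0]-570)<130)&(P[:,1]<120)&(P[:,1]>-110)
H=P[m]; c=H.mean(0); u,s,vt=np.linalg.svd((H-c)[:,:2],full_matrices=False);print(len(H),c,vt[0],np.arctan2(*vt[0][::-1]))
# jig edge angle: plate pixels min-area rect
m=(abs(P[:,2]-12)<2.5)&(col.std(1)<15)&(P[:,0]>440)&(P[:,0]<720)&(P[:,1]<130)
print(cv2.minAreaRect(P[m][:,:2].astype(np.float32)))
E
```

```text
clock: 36.8
position: [600.0, -32.2, 39.4]
force: [-6.4, 7.1, 3.4]
882 [648.324 -23.458  26.221] [0.716 0.698] 0.7725253083054253
((579.932373046875, -665.9236450195312), (279.1457214355469, 1500.3939208984375), 0.01887490600347519)
```

```bash
python3 -m crank '[[1,[0.0,0.06,0],[0,0,0.05]],[1,[0,0,0],[0,0,0]],[1,[0,0,0],[0,0,0]],[1,[0,0,0],[0,0,0]],[1,[0,0,0],[0,0,0]],[1,[0,0,0],[0,0,0]],[1,[0,0,0],[0,0,0]],[1,[0,0,0],[0,0,0]]]' | sed -n '1,2p;4p'
python3 - <<'E'
from h import *
p=shot('scene')
np.set_printoptions(precision=3,suppress=True)
P=world(p,np.stack(np.meshgrid(np.arange(560),np.arange(420)),-1).reshape(-1,2))
col=p['frame'].reshape(-1,3).astype(int)
m=(col[:,2]>col[:,0]+40)&(P[:,2]>23)&(P[:,2]<30)&(abs(P[:,0]-570)<130)&(P[:,1]<120)&(P[:,1]>-110)
H=P[m]; c=H.mean(0); u,s,vt=np.linalg.svd((H-c)[:,:2],full_matrices=False);print(len(H),c,vt[0],np.arctan2(*vt[0][::-1]))
E
```

```text
clock: 37.65
position: [600.6, -32.7, 39.4]
force: [-7.6, 9.3, 4.3]
887 [649.373 -23.619  26.148] [0.721 0.693] 0.7662337649137787
```

```bash
python3 -m crank '[[1,[0,-0.2,0],[0,0,0]],[1,[0,-0.5,0],[0,0,0]],[1,[0,-0.5,-0.3],[0,0,0]],[1,[0,-0.3,-0.8],[0,0,0]],[1,[0,0,-1],[0,0,0]],[1,[0.5,0,-1],[0,0,0]],[1,[1,0,-1],[0,0,0]],[1,[1,0,-1],[0,0,0]]]' | sed -n '1,2p;4p'
python3 -m crank '[[1,[1,-1,-1],[0,0,0]],[1,[1,-1,-1],[0,0,0]],[1,[1,-1,-1],[0,0,0]],[1,[1,-1,0],[0,0,0]],[1,[1,-1,0],[0,0,0]],[1,[1,-1,0],[0,0,0]],[1,[1,-1,0],[0,0,0]],[1,[0,0,0],[0,0,0]]]' | sed -n '1,2p;4p'
python3 - <<'E'
from h import *
np.set_printoptions(precision=3,suppress=True)
for n in ['scene','top']:
    p=shot(n)
    P=world(p,np.stack(np.meshgrid(np.arange(560),np.arange(420)),-1).reshape(-1,2))
    col=p['frame'].reshape(-1,3).astype(int)
    m=(col[:,2]>col[:,0]+40)&(P[:,2]>23)&(P[:,2]<30)&(abs(P[:,0]-570)<130)&(P[:,1]<120)&(P[:,1]>-110)
    H=P[m]; c=H.mean(0); u,s,vt=np.linalg.svd((H-c)[:,:2],full_matrices=False);print(n,len(H),c,np.arctan2(*vt[0][::-1])%np.pi)
    r=ctrl.regions_of(p,'jig')[0]['region'].ravel()
    g=(abs(P[:,2]-12)<4)&r
    (cx,cy),(w,h),a=cv2.minAreaRect(P[g][:,:2].astype(np.float32)); print('jig',cx,cy,w,h,a,np.radians([a,a+90]))
    for q in ['reel','pot','flux']:
        r=ctrl.regions_of(p,q)
        if r: print(q,np.median(cloud(p,r[0]['region']),0))
    b=(320,240) if n=='top' else (270,180)
    u0,v0=proj(p,[[530,-120,25]])[0].astype(int)
    f=cv2.cvtColor(p['frame'],cv2.COLOR_RGB2BGR)[v0-38:v0+37,u0-50:u0+50]
    cv2.imwrite(f'pics/{n}8.png',cv2.resize(f,(400,300) ,interpolation=cv2.INTER_CUBIC))
cv2.imwrite('pics/both8.png',np.hstack([cv2.imread('pics/scene8.png'),cv2.imread('pics/top8.png')]))
E
```

```text
clock: 38.5
position: [619.0, 21.8, 144.5]
force: [0.3, -0.3, 0.4]
clock: 39.3
position: [624.8, 223.3, 203.4]
force: [0.6, -0.9, -0.3]
scene 1133 [633.667 -35.012  26.26 ] 0.7508344872372102
jig 569.2620239257812 -111.23696899414062 362.1262512207031 201.51705932617188 77.80233001708984 [1.358 2.929]
reel [443.654  22.342   6.706]
pot [ 549.092 -113.673   32.158]
top 928 [626.032 -39.237  25.711] 0.7490580567219274
jig 566.0882568359375 -111.23983764648438 360.85260009765625 199.46417236328125 77.49070739746094 [1.352 2.923]
reel [424.457  19.331  38.725]
pot [ 713.389 -224.527   28.663]
flux [ 374.71  -190.96    41.947]
```

View pics/both8.png

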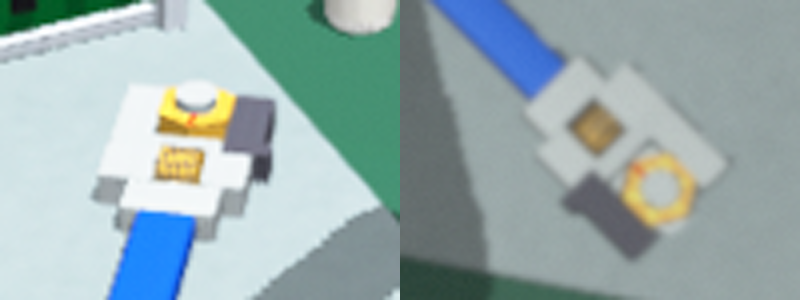

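```bash
python3 -m crank '[[1,[-0.94,0.64,0],[0,0,0]],[1,[-0.94,0.64,0],[0,0,0]],[1,[-0.94,0.64,0.4],[0,0,0]],[1,[-0.94,0.64,0.4],[0,0,0]],[1,[-0.94,0.64,0.4],[0,0,0]],[1,[-0.94,0.64,0.4],[0,0,0]],[1,[-0.94,0.64,0.4],[0,0,0]],[1,[-0.94,0.64,0.4],[0,0,0]]]' | sed -n '1,2p;4p'
python3 -m crank '[[1,[-0.94,0.64,0.4],[0,0,0]],[1,[-0.94,0.64,0.4],[0,0,0]],[1,[-0.94,0.64,0.4],[0,0,0]],[1,[-0.94,0.64,0.4],[0,0,0]],[1,[-0.94,0.64,0.4],[0,0,0]],[1,[-0.94,0.64,0.4],[0,0,0]],[1,[-0.94,0.64,0],[0,0,0]],[1,[0,0,0],[0,0,0]]]' | sed -n '1,2p;4p'
python3 -c "
from h import *
from scipy.spatial.transform import Rotation as R
s=ctrl.sense();q=s['tcp_rot'];M=R.from_quat([*q[1:],q[0]]).as_matrix()
for _ in [0]:
  d=np.array([551,-110.4,57.3])-s['position'];print(M.T@d/20,np.arctan2(M[1,0],M[0,0]))"
```

```text
clock: 40.6
position: [584.7, 40.7, 153.4]
force: [0.4, -0.3, 0.2]
clock: 41.4
position: [549.3, -116.1, 105.4]
force: [0.2, 0.2, 0.1]
[ 0.25507571 -0.15182193  2.40573985] 0.747585671883011
```

Gentle press (about 7–8 N) and a check stroke.

```bash
python3 -m crank '[[1,[0.25,-0.15,0.7],[0,0,0]],[1,[0,0,0.8],[0,0,0]],[1,[0,0,0.6],[0,0,0]],[1,[0,0,0.2],[0,0,0]],[1,[0,0,0.08],[0,0,0]],[1,[0,0,0.06],[0,0,0]],[1,[0,0,0],[0,0,0]],[1,[0,0,0],[0,0,0]]]' | sed -n '1,2p;4p'
```

```text
clock: 42.2
position: [551.8, -107.9, 57.3]
force: [1.1, 0.3, 0.2]
```

```bash
python3 -m crank '[[1,[-0.03,0,0],[0,0,0]],[1,[-0.03,0,0],[0,0,0]],[1,[-0.03,0,0],[0,0,0]],[1,[0,0,0],[0,0,0]],[1,[0,0,0],[0,0,0]],[1,[0,0,0],[0,0,0]],[1,[0,0,0],[0,0,0]],[1,[0,0,0],[0,0,0]]]' | sed -n '1,2p;4p'
```

```text
clock: 43.0
position: [550.2, -109.0, 56.9]
force: [-0.3, -0.5, 1.9]
```

```bash
python3 -m crank '[[1,[0,0,0.05],[0,0,0]],[1,[0,0,0],[0,0,0]],[1,[-0.04,0,0],[0,0,0]],[1,[-0.04,0,0],[0,0,0]],[1,[0,0,0],[0,0,0]],[1,[0,0,0],[0,0,0]],[1,[0,0,0],[0,0,0]],[1,[0,0,0],[0,0,0]]]' | sed -n '1,2p;4p'
python3 -m crank '[[1,[-0.04,0,0],[0,0,0]],[1,[-0.04,0,0],[0,0,0]],[1,[-0.04,0,0],[0,0,0]],[1,[0,0,0],[0,0,0]],[1,[0,0,0],[0,0,0]],[1,[0,0,0],[0,0,0]],[1,[0,0,0],[0,0,0]],[1,[0,0,0],[0,0,0]]]' | sed -n '1,2p;4p'
```

```text
clock: 43.8
position: [550.3, -109.1, 56.6]
force: [3.1, 5.3, 5.5]
clock: 44.6
position: [549.0, -111.0, 56.9]
force: [2.7, 5.0, 6.4]
```

```bash
python3 -m crank '[[1,[0,0,0.035],[0,0,0]],[1,[0,0,0],[0,0,0]],[1,[-0.04,0,0],[0,0,0]],[1,[-0.04,0,0],[0,0,0]],[1,[0,0,0],[0,0,0]],[1,[0,0,0],[0,0,0]],[1,[0,0,0],[0,0,0]],[1,[0,0,0],[0,0,0]]]' | sed -n '1,2p;4p'
python3 -m crank '[[1,[-0.04,0,0],[0,0,0]],[1,[-0.04,0,0],[0,0,0]],[1,[-0.04,0,0],[0,0,0]],[1,[0,0,0],[0,0,0]],[1,[0,0,0],[0,0,0]],[1,[0,0,0],[0,0,0]],[1,[0,0,0],[0,0,0]],[1,[0,0,0],[0,0,0]]]' | sed -n '1,2p;4p'
```

```text
clock: 45.4
position: [548.5, -111.8, 56.8]
force: [4.3, 6.9, 9.0]
clock: 46.2
position: [547.0, -113.8, 56.9]
force: [4.0, 6.0, 8.3]
```

```bash
python3 -m crank '[[1,[0,0,-0.3],[0,0,0]],[1,[0,0,-0.7],[0,0,0]],[1,[0,0,-1],[0,0,0]],[1,[0,0,-1],[0,0,0]],[1,[0,0,-1],[0,0,0]],[1,[0.5,-0.5,-1],[0,0,0]],[1,[0,0,0],[0,0,0]],[1,[0,0,0],[0,0,0]]]' | sed -n '1,2p;4p'
python3 - <<'E'
from h import *
p=shot('scene')
P=world(p,np.stack(np.meshgrid(np.arange(560),np.arange(420)),-1).reshape(-1,2))
col=p['frame'].reshape(-1,3).astype(int)
m=(col[:,2]>col[:,0]+40)&(P[:,2]>23)&(P[:,2]<30)&(abs(P[:,0]-570)<130)&(P[:,1]<120)&(P[:,1]>-110)
H=P[m]; c=H.mean(0); u,s,vt=np.linalg.svd((H-c)[:,:2],full_matrices=False);print(len(H),c,np.arctan2(*vt[0][::-1])%np.pi)
E
```

```text
clock: 47.0
position: [544.5, -100.3, 155.0]
force: [0.2, 0.4, 0.1]
1135 [633.35075626 -35.00428423  26.30073677] 0.750976067604948
```

```bash
python3 -c "
from rig import ctrl
print(ctrl.finish_job())"
```

```text
the job is handed in; nothing more can be done
None
```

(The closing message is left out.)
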